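Sweep brass washers through the tray gate into the slot

TASK

With the fingertips, push the three loose brass washers across the tray and through the gap in its yellow wall so that they drop into the slot behind it, one after another: let each one come to rest in the slot before the next goes through. Only slide them, do not pick any up, and leave the socket, the little green bottle, the spray can and the screwdriver where they are.

Things in the scene. Friction and masses are not known exactly. Their poses are not given: they have to be found in the camera images.
- tray: fixed tray: grey floor, blue rim on three sides, yellow gate wall and slot box on the fourth; may be turned any way round. Origin on the bench (z = 0) under it; x points to the gate, z up. Level floor 45 mm above the bench, x -105 to +75, y -95 to +95 mm, ending sharply at x = 75; rim and gate wall stand 14 mm above it, 5 mm thick, the gate wall at x 75 to 80 mm.
- gate (a point): middle of the gate on the floor's sharp edge, at 75, 0, 45 mm in the tray frame; axes as the tray's. Opening 44 mm wide (y -22 to +22 mm), open at the top. The drop into the slot begins right at this edge: a washer tips in by itself once its centre is a few mm past it.
- slot (a point): middle of the slot's bottom, at 105.5, 0, 4 mm in the tray frame; axes as the tray's. The slot is an open-topped pocket, inside x 75 to 136 mm and y -24 to +24 mm in the tray frame; bottom 41 mm below the tray floor, outer walls 10 mm above it.
- washer1_center (a point): centre of a loose brass thrust washer: flat ring, 32 mm outside diameter, 17 mm hole, 6 mm thick, 27 g, which starts lying flat on the tray floor; the centre is half-way up its thickness (48 mm above the bench at the start); z is the ring's axis. The three washers are alike.
- washer2_center (a point): centre of a loose brass thrust washer: flat ring, 32 mm outside diameter, 17 mm hole, 6 mm thick, 27 g, which starts lying flat on the tray floor; the centre is half-way up its thickness (48 mm above the bench at the start); z is the ring's axis. The three washers are alike.
- washer3_center (a point): centre of a loose brass thrust washer: flat ring, 32 mm outside diameter, 17 mm hole, 6 mm thick, 27 g, which starts lying flat on the tray floor; the centre is half-way up its thickness (48 mm above the bench at the start); z is the ring's axis. The three washers are alike.
- socket: bystander: steel wrench socket, 24 mm diameter, 46 mm tall, standing upright on the tray floor in one of the two corners beside the gate; origin at the centre of its underside, z up
- oiler: bystander: small green oiler bottle with a red cap, 26 mm diameter, 55 mm tall, standing upright on the tray floor in the other corner beside the gate; origin at the centre of its underside, z up
- spraycan: bystander: spray can, yellow with a black band and a red cap, 52 mm diameter, 150 mm tall, standing on the bench to one side of the tray; origin at the centre of its underside, z up
- screwdriver: bystander: screwdriver with an orange handle, about 200 mm long, lying on the bench on the other side of the tray; origin near its middle, at bench height; its x axis runs along it to the tip

How it is judged:
On the way, in this order (a step that is already met when the one before it is completed fails the run):
1. one washer, and only one, has dropped into the slot (((x of washer1_center in the frame of tray between 0.072 and 0.139 m and y of washer1_center in the frame of tray between -0.027 and 0.027 m and z of washer1_center in the frame of tray below 0.037 m) or (x of washer2_center in the frame of tray between 0.072 and 0.139 m and y of washer2_center in the frame of tray between -0.027 and 0.027 m and z of washer2_center in the frame of tray below 0.037 m) or (x of washer3_center in the frame of tray between 0.072 and 0.139 m and y of washer3_center in the frame of tray between -0.027 and 0.027 m and z of washer3_center in the frame of tray below 0.037 m))), for 0.3 s.
2. a second washer has followed it into the slot, the third not yet ((((x of washer1_center in the frame of tray between 0.072 and 0.139 m and y of washer1_center in the frame of tray between -0.027 and 0.027 m and z of washer1_center in the frame of tray below 0.037 m) and (x of washer2_center in the frame of tray between 0.072 and 0.139 m and y of washer2_center in the frame of tray between -0.027 and 0.027 m and z of washer2_center in the frame of tray below 0.037 m)) or ((x of washer1_center in the frame of tray between 0.072 and 0.139 m and y of washer1_center in the frame of tray between -0.027 and 0.027 m and z of washer1_center in the frame of tray below 0.037 m) and (x of washer3_center in the frame of tray between 0.072 and 0.139 m and y of washer3_center in the frame of tray between -0.027 and 0.027 m and z of washer3_center in the frame of tray below 0.037 m)) or ((x of washer2_center in the frame of tray between 0.072 and 0.139 m and y of washer2_center in the frame of tray between -0.027 and 0.027 m and z of washer2_center in the frame of tray below 0.037 m) and (x of washer3_center in the frame of tray between 0.072 and 0.139 m and y of washer3_center in the frame of tray between -0.027 and 0.027 m and z of washer3_center in the frame of tray below 0.037 m)))), for 0.3 s.
3. the third washer is in the slot too (x of washer1_center in the frame of tray between 0.072 and 0.139 m and y of washer1_center in the frame of tray between -0.027 and 0.027 m and z of each of washer1_center, washer2_center, washer3_center in the frame of tray below 0.037 m and x of washer2_center in the frame of tray between 0.072 and 0.139 m and y of washer2_center in the frame of tray between -0.027 and 0.027 m and x of washer3_center in the frame of tray between 0.072 and 0.139 m and y of washer3_center in the frame of tray between -0.027 and 0.027 m), for 0.3 s.
At the end, for the whole second after the job is handed in: All three washers at rest in the slot, centres inside it and at least 8 mm below the tray floor, dropped at least 0.3 s apart and never lifted over 12 mm; socket, bottle and can upright (0.2 rad), and they and the screwdriver within 15 mm of their starts (all of step 3 and linear speed of each of washer1, washer2, washer3 below 0.02 m/s and distance of each of socket, oiler, spraycan, screwdriver from where it was at the start of the episode below 0.015 m and angle between each of socket, oiler, spraycan's own z axis and vertical below 0.2 rad); the robot touches nothing.
It fails at once if a washer is lifted more than 12 mm off the tray floor (z of any of washer1_center, washer2_center, washer3_center in the frame of tray above 0.06 m).
It fails at once if the socket is moved more than 15 mm or tipped (distance of socket from where it was at the start of the episode above 0.015 m or angle between socket's own z axis and vertical above 0.3 rad).
It fails at once if the green oiler bottle is moved more than 15 mm or tipped (distance of oiler from where it was at the start of the episode above 0.015 m or angle between oiler's own z axis and vertical above 0.3 rad).
It fails at once if the spray can is moved more than 15 mm or tipped (distance of spraycan from where it was at the start of the episode above 0.015 m or angle between spraycan's own z axis and vertical above 0.3 rad).
It fails at once if the screwdriver is moved more than 15 mm (distance of screwdriver from where it was at the start of the episode above 0.015 m).
It also fails if it takes over 58 s, if anything falls off the work surface, if the arm or the gripper's body presses on something with over 40 N, if the wrist force passes 120 N, or if a joint passes its speed limit or range.

ROBOT

A 7-joint arm with a two-finger parallel gripper is mounted at the origin on the work surface. World frame = base frame: x ahead of the robot, y to its left, z up, the work surface at z = 0. Lengths are in m, angles in rad, forces in N, time in s.
With the tool pointing down it reaches from about 0.4 to 0.85 m from the base axis. Payload 10.4 kg.
Tool frame: the origin (TCP) lies at the very end of the fingers, on their centre line; the grasp point (between the pads) lies 19 mm behind it; z points along the fingers, y is the line along which they close (so a half turn about z gives the same grasp; the last joint's range is limited). The gripper opens to 85 mm and grips with 20 to 120 N. Pads are 22 mm wide; open, the fingers measure 114 mm over their backs; the gripper's body (76 mm by 85 mm) begins 54 mm behind the grasp point. The pads swing forward as they close: fully open they stand 13 mm farther back than shut.
Start: joints at [-1.272, 0.332, -0.065, 1.46, 0.022, 1.35, -0.088], TCP at [0.198, 0.593, 0.231] pointing down, gripper open.
Joint ranges: [-2.6, 2.6], [-0.5, 2.12], [-1.47, 1.34], [0.16, 2.42], [-1.27, 4.41], [0.06, 2.06], [-2.6, 2.6]. Speed limits (rad/s): [2.22, 2.22, 2.79, 2.79, 3.14, 3.14, 3.14].

INTERFACE

Orientations are given as a unit quaternion [x, y, z, w].
In Python, from workcell import * gives the robot as it stands.
- The arm moves only by the tool step_arm, never from a script. Its argument "commands" is one flat list of numbers, 7 for each row, row after row: the finger opening in mm, from 0 to 85.4, then the shift along the world's x, y, z as a fraction of full scale, then the turn, a rotation vector about the world's x, y, z as a fraction of full scale. A call has exactly 10 rows; each row is the pose to reach, as a shift and turn from the pose commanded when the call began, turning the shorter way round; what a row does not reach only later rows make up. Full scale, the value 1, is 0.6 m for a shift and pi rad for a turn. A row lasts 1/8 s, in which the tool goes at most 62.5 mm and 10.7 degrees, less where a joint would pass 70% of its speed; a pose out of reach is approached as far as the arm can. A call with a number of a shift or a turn outside -1 to 1 is refused whole. A call with a gripper value outside its range is refused whole. The fingers move at their own pace and stop on an object; "squeeze" is the grip in N (left out, the last holds). Time passes only in rows, so rows that repeat a pose let the fingers close, or fill a call up. It gives the time, the measured TCP pose, the force, the opening and the grip force at its end, in the units of the state.
- get_obs(): the state, without advancing time (a new reading comes with each control period).
- camera(name): name is "side" or "top" or "wrist"; returns the picture (420x560x3 uint8, red, green, blue); there is no depth.
- camera_params(name): a dict with "mtx" (3x3 intrinsics, pixels), "extrinsics" (4x4, takes a point from world to camera coordinates); the wrist camera has in their place "tool_from_camera" (4x4, takes a point from camera to tool coordinates, whose origin is the TCP and whose axes are the flange's). Camera axes: x right, y down, z forward; pixel columns grow to the right and rows downward; lengths in m; the calibration is good to about 2 mm. A picture is of the moment at which its call begins: read the wrist's pose just before it. camera_params takes no time and is no camera call.
- hand_in(): hands the job in; it is judged then, once.
The state is a dict: "clock": time; "joint_pos": joint angles; "joint_velocities": joint speeds; "tau": joint torques, N m; "position": TCP position; "ee_rot": TCP orientation; "ft_force": force on the tool from outside, world axes, zero at the start; "torque": the same for the moment, N m; "grip_width": opening from 0.0 (shut) to 1.0 (fully open); "grasp_force": force on a finger pad.
Only numpy, scipy, OpenCV 4.12 (cv2) and the standard library are available. Lean on these libraries where they do the work, as an engineer would, in place of code of your own. Each camera call takes 0.05 s, during which the arm holds its last target. There are 200 camera calls.

## Working session

There is one attempt and no reset: what is moved stays moved. The work goes in short steps, Python scripts to look and compute and a tool call to move; the robot and the scene stay as the last step left them, time stands still between calls to the robot, and variables do not carry over. Pictures are saved under pics/ and viewed, at most 10 in all, crops included, and the job is handed in when it is done.

Besides the shell and the picture viewer there is one more tool, called as name(argument=value, ...) on one line, values as JSON. step_arm: Moves the arm, as the interface text tells. Its arguments: {"type":"object","properties":{"commands":{"type":"array","items":{"type":"number"}},"squeeze":{"type":"number"}},"required":["commands"]}

```bash
mkdir -p pics; python3 - <<'E'
from workcell import *
import cv2
o=get_obs();print(o)
for n in("top","side"):
    cv2.imwrite(f"pics/{n}0.png",camera(n)[:,:,::-1]);p=camera_params(n);print(n,p)
print(camera_params("wrist"))
E
```

```text
{'clock': 0.0, 'joint_pos': array([-1.27158123,  0.33285111, -0.06470304,  1.46097243,  0.02159857,
        1.34987924, -0.08849707]), 'joint_velocities': array([-0.00040427,  0.00034217,  0.00044209, -0.00063517, -0.00015808,
        0.00274529, -0.0002081 ]), 'tau': array([ 1.03103281e-03, -6.25457096e+01,  4.99246339e-02, -3.91614318e+01,
        1.61963655e-02,  9.86206869e-03, -1.55678418e-05]), 'position': array([0.19756291, 0.59255042, 0.23051404]), 'ee_rot': array([ 1.60200668e-01,  9.87084214e-01, -7.02617098e-04, -8.15173519e-05]), 'ft_force': array([-0.200954  ,  0.2605766 , -0.42022145]), 'torque': array([-0.01250518, -0.00164617, -0.00688105]), 'grasp_force': 0.0, 'grip_width': 0.9964430240958111}
top {'mtx': array([[419.83596165,   0.        , 278.10839411],
       [  0.        , 419.83596165, 211.75849448],
       [  0.        ,   0.        ,   1.        ]]), 'extrinsics': array([[-0.00929477, -0.99992774, -0.00762359,  0.00753381],
       [-0.98992034,  0.01027867, -0.14125181,  0.5567747 ],
       [ 0.14131997,  0.00623385, -0.98994434,  0.96037361],
       [ 0.     
[... 299 characters left out ...]
0.25654216, -0.40555235, -0.87733312,  0.21001405],
       [ 0.46622894,  0.74320016, -0.47987925,  1.03009958],
       [ 0.        ,  0.        ,  0.        ,  1.        ]])}
{'mtx': array([[351.63605884,   0.        , 276.62983323],
       [  0.        , 351.63605884, 207.42260591],
       [  0.        ,   0.        ,   1.        ]]), 'tool_from_camera': array([[-6.57921795e-04, -9.48558938e-01, -3.16599918e-01,
         8.05890853e-02],
       [ 9.99999596e-01, -8.18238903e-04,  3.73424911e-04,
        -9.74064109e-04],
       [-6.13269907e-04, -3.16599544e-01,  9.48559093e-01,
        -1.43149748e-01],
       [ 0.00000000e+00,  0.00000000e+00,  0.00000000e+00,
         1.00000000e+00]])}
```

View pics/top0.png

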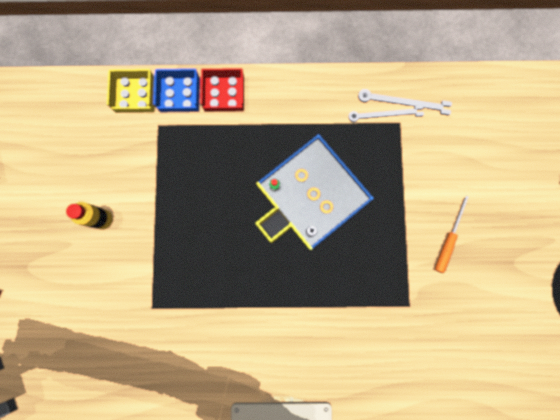

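View pics/side0.png

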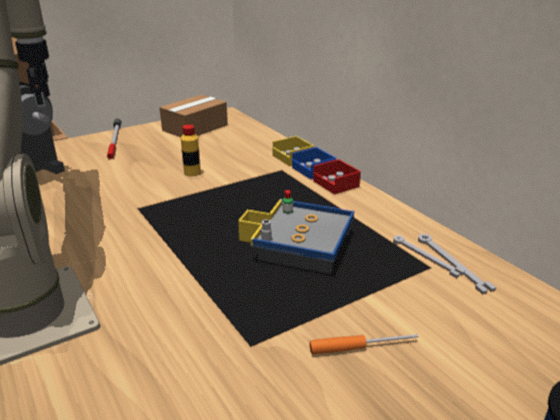

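The top view shows the tray with corners near (318,136), (373,198), (312,248) and (258,184). The slot is at (274,223) and the washers are at (302,175), (314,194) and (327,207). The oiler is at (275,185) and the socket at (312,231). In the side view the washers are at (312,218), (302,229) and (298,238).

```bash
cat > h.py <<'E'
import numpy as np, cv2
from workcell import *
from scipy.optimize import least_squares
def cam(n,o=None):
    p=camera_params(n)
    if n!="wrist": return p["mtx"],p["extrinsics"]
    from scipy.spatial.transform import Rotation as R
    T=np.eye(4);T[:3,:3]=R.from_quat(o["ee_rot"]).as_matrix();T[:3,3]=o["position"]
    return p["mtx"],np.linalg.inv(T@p["tool_from_camera"])
def proj(c,P):
    K,E=c;q=(np.atleast_2d(P)@E[:3,:3].T+E[:3,3])@K.T
    return q[:,:2]/q[:,2:]
def ray(c,uv,z):
    K,E=c;d=E[:3,:3].T@np.linalg.inv(K)@[*uv,1];C=-E[:3,:3].T@E[:3,3]
    return C+d*(z-C[2])/d[2]
def tri(c1,u1,c2,u2):
    return least_squares(lambda X:np.r_[proj(c1,X)[0]-u1,proj(c2,X)[0]-u2],[.5,0,.05]).x
def blobs(img,lo,hi,amin=15,roi=None):
    m=cv2.inRange(cv2.cvtColor(img,cv2.COLOR_RGB2HSV),lo,hi)
    if roi:
        k=np.zeros_like(m);k[roi[1]:roi[3],roi[0]:roi[2]]=255;m&=k
    cs,_=cv2.findContours(m,cv2.RETR_EXTERNAL,cv2.CHAIN_APPROX_NONE)
    out=[]
    for c in cs:
        if len(c)>=8:
            e=cv2.fitEllipse(c);out.append((np.round(e[0],1),np.round(e[1],1)))
    return out
E
python3 - <<'E'
from h import *
t=cam("top");s=cam("side");np.set_printoptions(precision=4,suppress=True)
it=cv2.imread("pics/top0.png")[:,:,::-1];is_=cv2.imread("pics/side0.png")[:,:,::-1]
for uv in[(302,175),(314,186),(327,207)]: print(cv2.cvtColor(it,cv2.COLOR_RGB2HSV)[uv[1]-5:uv[1]+6,uv[0]].tolist())
print(blobs(it,(10,60,100),(26,255,255),roi=(285,160,345,220)))
print(blobs(is_,(10,60,100),(26,255,255),roi=(285,205,330,250)))
for a in [(318,136),(373,198),(312,248),(258,184)]: print(ray(t,a,.059))
# tray outline in the top picture: blue rim
h=cv2.cvtColor(it,cv2.COLOR_RGB2HSV)
m=cv2.inRange(h,(100,120,60),(125,255,255));m[:125]=0
ys,xs=np.nonzero(m);P=np.array([ray(t,(x,y),.059)[:2] for x,y in zip(xs,ys)]);print(len(P),cv2.minAreaRect(P.astype(np.float32)*1000))
m=cv2.inRange(h,(24,150,100),(34,255,255));m[:170]=0;m[:,:250]=0;m[:,320:]=0
ys,xs=np.nonzero(m);P=np.array([ray(t,(x,y),.055)[:2] for x,y in zip(xs,ys)]);print(len(P),P.mean(0),P.min(0),P.max(0))
big=cv2.resize(it[125:260,240:385],None,fx=5,fy=4.4*5/4.4,interpolation=cv2.INTER_CUBIC)[:600]
cv2.imwrite("pics/zoom.png",cv2.resize(it[130:255,245:385],(672,600),interpolation=cv2.INTER_CUBIC)[:,:,::-1])
E
```

```text
[[24, 129, 245], [23, 106, 235], [17, 53, 217], [150, 1, 202], [103, 11, 212], [107, 11, 214], [107, 9, 210], [14, 24, 216], [20, 76, 234], [24, 115, 247], [24, 121, 246]]
[[105, 7, 205], [107, 11, 206], [107, 11, 207], [111, 9, 207], [96, 6, 202], [17, 23, 212], [19, 79, 231], [24, 115, 246], [24, 120, 247], [22, 91, 227], [17, 20, 200]]
[[24, 124, 244], [20, 88, 221], [15, 15, 198], [110, 11, 207], [106, 13, 211], [105, 14, 212], [108, 6, 208], [15, 38, 219], [21, 96, 240], [24, 125, 249], [23, 111, 244]]
[(array([326.1, 206.2]), array([12.6, 12.8])), (array([313.3, 193.4]), array([12.7, 13.1])), (array([301. , 174.8]), array([12.4, 12.6]))]
[(array([299.8, 232.9]), array([12.4, 21.4])), (array([311. , 217.6]), array([ 7.4, 12.6]))]
[ 0.7363 -0.0953  0.059 ]
[ 0.5843 -0.2206  0.059 ]
[ 0.4689 -0.0754  0.059 ]
[0.6207 0.0487 0.059 ]
761 ((607.1976928710938, -87.74909973144531), (205.5968780517578, 184.7988739013672), 38.42762756347656)
327 [0.5314 0.0138] [ 0.4715 -0.0665] [0.6215 0.0539]
```

View pics/zoom.png

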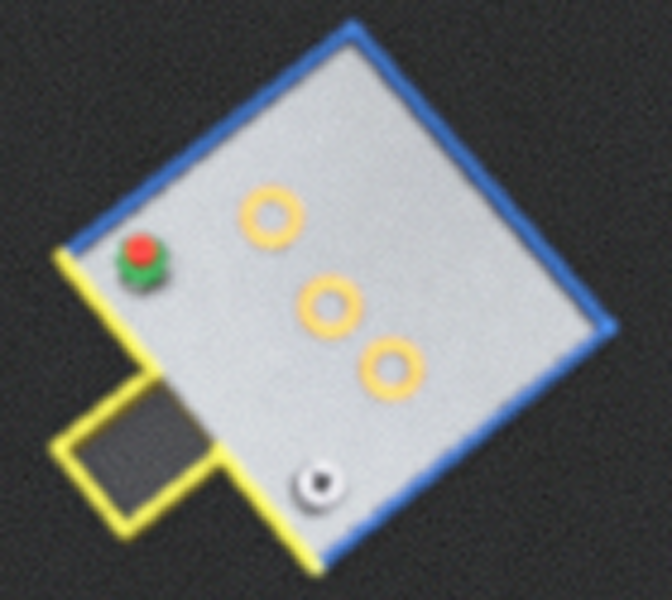

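```bash
cat >> h.py <<'E'
def w2t(p,X):
    c,s=np.cos(p[2]),np.sin(p[2]);d=np.asarray(X)[...,:2]-p[:2]
    return d@np.array([[c,-s],[s,c]])
def t2w(p,X):
    c,s=np.cos(p[2]),np.sin(p[2]);return np.asarray(X)[...,:2]@np.array([[c,s],[-s,c]])+p[:2]
E
python3 - <<'E'
from h import *
t=cam("top");s=cam("side");np.set_printoptions(precision=4,suppress=True)
Z=lambda x,y:(245+x/4.8-.4,130+y/4.8-.4)
obs=[Z(352,20),Z(616,327),Z(318,577),Z(53,255),Z(157,378),Z(220,455)]
mod=np.array([[-110,-100,59],[-110,100,59],[80,100,59],[80,-100,59],[78,-23,59],[78,23,59]])/1e3
def f(p): return (proj(t,np.c_[t2w(p,mod),mod[:,2]])-obs).ravel()
r=least_squares(f,[.6,-.09,2.2]);p=r.x;print(p,np.degrees(p[2]),r.fun)
np.save("tray.npy",p)
for uv in[(326.1,206.2),(313.3,193.4),(301,174.8)]:
    X=ray(t,uv,.05);print("washer",X,w2t(p,X)*1e3, proj(s,X))
for n,u,z in(("socket",Z(320,482),.091),("oiler",Z(141,249),.1)):
    X=ray(t,u,z);print(n,X,w2t(p,X)*1e3)
print("gate px",proj(s,[*t2w(p,[.075,0]),.045]))
# heights by triangulation with side view
is_=cv2.imread("pics/side0.png")[:,:,::-1]
print(tri(t,(301,174.8),s,(311,217.6)))
X=ray(t,(80,213),.1);print("can approx",X)
E
```

```text
[ 0.5936 -0.0719  2.2487] 128.83978132216598 [-0.1393  0.575  -0.0463  0.1194 -0.1506 -0.3362  0.5109  1.0349  0.2062
 -0.1898 -0.3732 -1.1251]
washer [ 0.5674 -0.1113  0.05  ] [-14.2853  45.0879] [[297.6608 237.1468]]
washer [ 0.5984 -0.0818  0.05  ] [-10.7356   2.4172] [[301.6658 227.6815]]
washer [ 0.6438 -0.0534  0.05  ] [-17.1163 -50.7431] [[310.6585 217.3681]]
socket [ 0.5073 -0.0722  0.091 ] [53.8288 67.3447]
oiler [0.6174 0.0104 0.1   ] [ 49.1522 -70.1974]
gate px [[267.3305 223.0112]]
[ 0.6443 -0.0536  0.0492]
can approx [0.55   0.4461 0.1   ]
```

```bash
cat > plan.py <<'E'
from h import *
from scipy.spatial.transform import Rotation as R
p=np.load("tray.npy")
# commanded pose = [x,y,z,yaw of tool x], kept in cmd.npy
def rows(wps,save=True):
    "wps: 10 of (tray x, tray y, z, heading deg, opening mm), TCP; prints the rows of one call"
    c=np.load("cmd.npy");out=[]
    for x,y,z,h,g in wps:
        w=t2w(p,np.array([x,y])/1e3);yaw=p[2]+np.radians(h)
        d=np.r_[w-c[:2],z-c[2]]/.6
        out.append([g,*np.round(d,4),0,0,round((yaw-c[3])/np.pi,4)])
    for o in out: print(", ".join(f"{v:g}" for v in o)+",")
    l=out[-1];c=c+np.r_[np.array(l[1:4])*.6,l[6]*np.pi]
    if save:np.save("cmd.npy",c)
    print(c)
E
python3 - <<'E'
import numpy as np
from scipy.spatial.transform import Rotation as R
from workcell import *
o=get_obs();x=R.from_quat(o["ee_rot"]).as_matrix()[:,0];print(x)
np.save("cmd.npy",np.r_[o["position"],np.arctan2(x[1],x[0])])
from plan import rows
rows([(-50,2,.2,0,12)]*5+[(-50,2,.13,0,12)]*5)
E
```

```text
[-9.48665317e-01  3.16281703e-01 -3.44767073e-05]
12, 0.7097, -1.1746, -0.051, 0, 0, -0.1818,
12, 0.7097, -1.1746, -0.051, 0, 0, -0.1818,
12, 0.7097, -1.1746, -0.051, 0, 0, -0.1818,
12, 0.7097, -1.1746, -0.051, 0, 0, -0.1818,
12, 0.7097, -1.1746, -0.051, 0, 0, -0.1818,
12, 0.7097, -1.1746, -0.1677, 0, 0, -0.1818,
12, 0.7097, -1.1746, -0.1677, 0, 0, -0.1818,
12, 0.7097, -1.1746, -0.1677, 0, 0, -0.1818,
12, 0.7097, -1.1746, -0.1677, 0, 0, -0.1818,
12, 0.7097, -1.1746, -0.1677, 0, 0, -0.1818,
[ 0.62338481 -0.11214805  0.12999708  2.2486437 ]
```

step_arm(commands=[12,0.4,-0.7,0,0,0,-0.1818,12,0.4,-0.7,0,0,0,-0.1818,12,0.4,-0.7,0,0,0,-0.1818,12,0.4,-0.7,0,0,0,-0.1818,12,0.4,-0.7,0,0,0,-0.1818,12,0.4,-0.7,0,0,0,-0.1818,12,0.4,-0.7,0,0,0,-0.1818,12,0.4,-0.7,0,0,0,-0.1818,12,0.4,-0.7,0,0,0,-0.1818,12,0.4,-0.7,0,0,0,-0.1818])

```text
clock: 1.35
position: [0.4372, 0.1735, 0.2311]
ee_rot: [0.432, 0.902, -0.0, -0.0]
ft_force: [0.0, -0.8, 1.0]
grip_width: 0.142
grasp_force: 0.0
```

step_arm(commands=[12,0.3097,-0.4746,-0.051,0,0,0,12,0.3097,-0.4746,-0.051,0,0,0,12,0.3097,-0.4746,-0.051,0,0,0,12,0.3097,-0.4746,-0.051,0,0,0,12,0.3097,-0.4746,-0.051,0,0,0,12,0.3097,-0.4746,-0.051,0,0,0,12,0.3097,-0.4746,-0.1677,0,0,0,12,0.3097,-0.4746,-0.1677,0,0,0,12,0.3097,-0.4746,-0.1677,0,0,0,12,0.3097,-0.4746,-0.1677,0,0,0])

```text
clock: 2.6
position: [0.6247, -0.1112, 0.1331]
ee_rot: [0.431, 0.902, 0.001, 0.001]
ft_force: [-0.3, -0.2, 0.5]
grip_width: 0.139
grasp_force: 0.0
```

```bash
python3 - <<'E'
from plan import *
o=get_obs();print(o["clock"],o["position"],R.from_quat(o["ee_rot"]).as_matrix()[:,0],o["grip_width"],o["ft_force"],o["joint_pos"])
im=camera("wrist");cv2.imwrite("pics/w1.png",im[:,:,::-1])
c=cam("wrist",o)
print(proj(c,[*t2w(p,[.075,-.022]),.045]),proj(c,[*t2w(p,[.075,.022]),.045]))
for b in blobs(im,(10,60,100),(27,255,255)):
    X=ray(c,b[0],.051);print(b,w2t(p,X)*1e3)
E
```

```text
2.6 [ 0.62468258 -0.11116638  0.1330771 ] [-0.62804479  0.77817523 -0.00174728] 0.1390471698621756 [-0.28236624 -0.16737801  0.49920686] [-0.35448951  0.46862971  0.60687509  1.58569723 -0.28409143  1.17349013
  0.99083245]
[[315.25857117   8.75572777]] [[239.75289347   8.65547716]]
(array([  3.1, 415.7]), array([ 7.1, 11. ])) [-229.35840206  229.98810663]
(array([370.1, 407.1]), array([ 6.5, 14.7])) [-220.99248048  -77.64536977]
(array([179. , 410.9]), array([ 7.5, 29. ])) [-224.59472667   82.06073357]
(array([403.5, 378.4]), array([ 7.4, 34.8])) [-190.87112496 -102.09096248]
(array([149.8, 378.4]), array([ 7.2, 35.1])) [-190.27608597  102.54551859]
(array([ 45.4, 339.5]), array([125.8, 139.5])) [-152.29935325  178.53100562]
(array([500.6, 300.4]), array([146.1, 220.4])) [-118.05998822 -165.89950284]
(array([354.3, 167. ]), array([46.1, 49. ])) [-17.41684088 -50.03812239]
(array([207.2, 162.1]), array([46.8, 49.3])) [-14.17647415  45.39574523]
(array([273.1, 156.9]), array([48.1, 48.4])) [-10.79818448   2.76960261]
(array([427.6,  64. ]), array([0. , 7.9])) [ 44.78528528 -89.26434469]
(array([416.2,  41.3]), array([ 5.9, 19.4])) [ 57.06987972 -80.91679591]
(array([375.2,   7.6]), array([  9.5, 140.5])) [ 74.4620283  -55.40782149]
(array([189.5,   4.7]), array([ 10.1, 218.3])) [75.78974762 49.79876945]
```

View pics/w1.png

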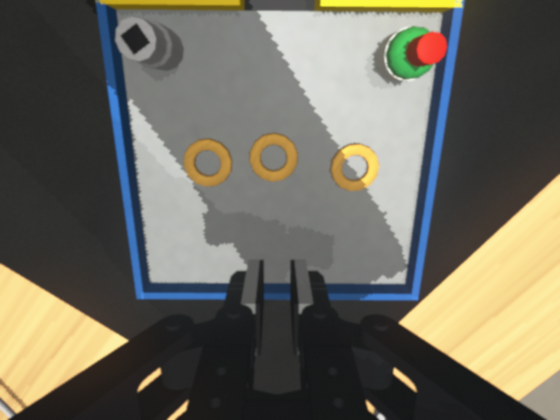

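The wrist view confirms the washers at (207,162), (273,157) and (354,167), and the gate at columns 246–316. All of this agrees with the tray fit to within 1 mm. I'll push the middle washer first.

```bash
python3 - <<'E'
from plan import *
rows([(-52,2.7,.07,0,12)]*2+[(-52,2.7,.048,0,12)]*3+[(x,2.7,.048,0,12) for x in(-44,-38,-32,-26,-20)])
y=lambda x:2.7*(40-x)/60 if x<40 else 0
rows([(x,round(y(x),1),.048,0,12) for x in(-12,-4,4,12,20,28,36,42,46,46)])
E
```

```text
12, 0.0011, -0.0033, -0.1, 0, 0, 0,
12, 0.0011, -0.0033, -0.1, 0, 0, 0,
12, 0.0011, -0.0033, -0.1367, 0, 0, 0,
12, 0.0011, -0.0033, -0.1367, 0, 0, 0,
12, 0.0011, -0.0033, -0.1367, 0, 0, 0,
12, -0.0072, 0.0071, -0.1367, 0, 0, 0,
12, -0.0135, 0.0149, -0.1367, 0, 0, 0,
12, -0.0198, 0.0227, -0.1367, 0, 0, 0,
12, -0.026, 0.0304, -0.1367, 0, 0, 0,
12, -0.0323, 0.0382, -0.1367, 0, 0, 0,
[ 0.60400481 -0.08922805  0.04797708  2.2486437 ]
12, -0.0079, 0.0108, 0, 0, 0, 0,
12, -0.0158, 0.0215, 0, 0, 0, 0,
12, -0.0237, 0.0323, 0, 0, 0, 0,
12, -0.0316, 0.043, 0, 0, 0, 0,
12, -0.0395, 0.0538, 0, 0, 0, 0,
12, -0.0473, 0.0646, 0, 0, 0, 0,
12, -0.0553, 0.0753, 0, 0, 0, 0,
12, -0.0613, 0.0833, 0, 0, 0, 0,
12, -0.0655, 0.0885, 0, 0, 0, 0,
12, -0.0655, 0.0885, 0, 0, 0, 0,
[ 0.56470481 -0.03612805  0.04797708  2.2486437 ]
```

step_arm(commands=[12,0.0011,-0.0033,-0.1,0,0,0,12,0.0011,-0.0033,-0.1,0,0,0,12,0.0011,-0.0033,-0.1367,0,0,0,12,0.0011,-0.0033,-0.1367,0,0,0,12,0.0011,-0.0033,-0.1367,0,0,0,12,-0.0072,0.0071,-0.1367,0,0,0,12,-0.0135,0.0149,-0.1367,0,0,0,12,-0.0198,0.0227,-0.1367,0,0,0,12,-0.026,0.0304,-0.1367,0,0,0,12,-0.0323,0.0382,-0.1367,0,0,0])

```text
clock: 3.9
position: [0.604, -0.0887, 0.0489]
ee_rot: [0.432, 0.902, 0.0, 0.0]
ft_force: [1.0, -0.6, 1.7]
grip_width: 0.141
grasp_force: 0.6
```

```bash
cat > look.py <<'E'
from plan import *
def look(n):
    o=get_obs();im=camera("wrist");cv2.imwrite(f"pics/{n}.png",im[:,:,::-1]);c=cam("wrist",o)
    print(o["clock"],"tcp",w2t(p,o["position"])*1e3,o["position"][2],o["ft_force"])
    for b in blobs(im,(10,60,60),(27,255,255)):
        X=w2t(p,ray(c,b[0],.051))*1e3
        if abs(X[1])<80 and -90<X[0]<150: print(b,X)
E
python3 -c "
from look import *
look('w2')"
```

```text
3.9 tcp [-19.59745746   2.37944957] 0.04889179402972225 [ 0.9688585  -0.57563761  1.70654854]
(array([393.1, 270.9]), array([63.8, 70.4])) [-16.61270023 -49.63712555]
(array([181.9, 264.8]), array([64.7, 70.4])) [-13.42371606  45.1176034 ]
(array([276. , 227.1]), array([69.1, 71.9])) [4.6267058  3.03560989]
(array([432.6,  20.1]), array([ 29.8, 265.5])) [ 84.41706865 -53.30856942]
(array([279.5,  66.4]), array([ 76.7, 149.9])) [68.99491616  1.64553239]
(array([136.4,  31.2]), array([ 55.4, 239.7])) [80.87978957 53.4772482 ]
```

View pics/w2.png

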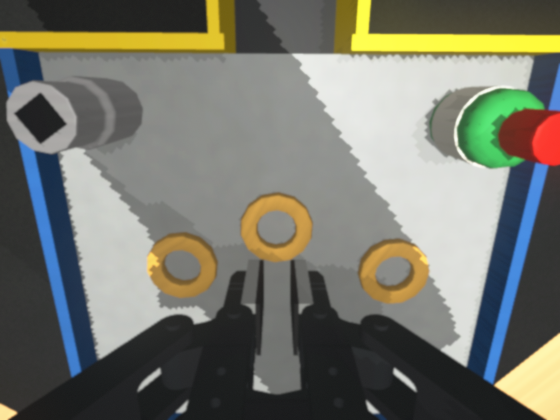

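The washer is nested between the fingertips, 24 mm ahead of the TCP. The gate middle shows at column 287, which is y ≈ -1.8 mm in my tray fit, so I'll aim for that.

```bash
python3 - <<'E'
from plan import *
c=np.load("cmd.npy");c[:3]=[0.60400481,-0.08922805,0.04797708];np.save("cmd.npy",c)
rows([(x,round(max(-1.8,2.7-4.5*(x+20)/56),1),.048,0,12) for x in(-12,-3,6,15,24,33,42,50,56,60)])
rows([(50,-1.8,.048,0,12)]*2+[(35,-1.8,.09,0,12)]*2+[(0,20,.12,0,12)]*2+[(-49,77,.12,-43,12)]*4)
E
```

```text
12, -0.0076, 0.011, 0, 0, 0, 0,
12, -0.016, 0.0236, 0, 0, 0, 0,
12, -0.0245, 0.036, 0, 0, 0, 0,
12, -0.033, 0.0484, 0, 0, 0, 0,
12, -0.0415, 0.0608, 0, 0, 0, 0,
12, -0.0498, 0.0733, 0, 0, 0, 0,
12, -0.059, 0.0852, 0, 0, 0, 0,
12, -0.0673, 0.0956, 0, 0, 0, 0,
12, -0.0736, 0.1034, 0, 0, 0, 0,
12, -0.0778, 0.1086, 0, 0, 0, 0,
[ 0.55732481 -0.02406805  0.04797708  2.2486437 ]
12, 0.0105, -0.013, 0, 0, 0, 0,
12, 0.0105, -0.013, 0, 0, 0, 0,
12, 0.0261, -0.0325, 0.07, 0, 0, 0,
12, 0.0261, -0.0325, 0.07, 0, 0, 0,
12, 0.0344, -0.1007, 0.12, 0, 0, 0,
12, 0.0344, -0.1007, 0.12, 0, 0, 0,
12, 0.0116, -0.2239, 0.12, 0, 0, -0.2389,
12, 0.0116, -0.2239, 0.12, 0, 0, -0.2389,
12, 0.0116, -0.2239, 0.12, 0, 0, -0.2389,
12, 0.0116, -0.2239, 0.12, 0, 0, -0.2389,
[ 0.56428481 -0.15840805  0.11997708  1.49811721]
```

step_arm(commands=[12,-0.0076,0.011,0,0,0,0,12,-0.016,0.0236,0,0,0,0,12,-0.0245,0.036,0,0,0,0,12,-0.033,0.0484,0,0,0,0,12,-0.0415,0.0608,0,0,0,0,12,-0.0498,0.0733,0,0,0,0,12,-0.059,0.0852,0,0,0,0,12,-0.0673,0.0956,0,0,0,0,12,-0.0736,0.1034,0,0,0,0,12,-0.0778,0.1086,0,0,0,0])

```text
clock: 5.2
position: [0.5573, -0.0235, 0.0488]
ee_rot: [0.432, 0.902, 0.0, 0.0]
ft_force: [2.0, -0.5, 4.5]
grip_width: 0.14
grasp_force: 1.9
```

```bash
python3 -c "
from look import *
look('w3')
c=np.load('cmd.npy');c[:]=[0.55732481,-0.02406805,0.04797708,2.2486437];np.save('cmd.npy',c)
rows([(50,-1.8,.048,0,12)]*2+[(35,-1.8,.09,0,12)]*2+[(0,30,.12,-15,12)]*2+[(-42,68,.12,-40,12)]*4)"
```

```text
5.2 tcp [60.44419943 -2.12562157] 0.04878182680644809 [ 1.98914094 -0.4666157   4.49570857]
(array([380.2, 415.9]), array([ 6.3, 13.6])) [-22.18036068 -56.23238291]
(array([175.6, 414.2]), array([ 7.5, 19.1])) [-20.80427833  51.3938257 ]
(array([186.4, 214. ]), array([1.4, 4.9])) [90.72949859 36.60455215]
(array([356.8, 118.6]), array([2.3, 8. ])) [130.09930337 -33.00839405]
(array([366.9, 116.5]), array([ 7.7, 16.6])) [130.8909578  -36.88168409]
(array([360. ,  94.4]), array([3.9, 5.9])) [139.07845727 -33.58750316]
(array([343.3,  80.1]), array([2.2, 3.1])) [144.21546049 -26.90776738]
(array([267.2, 181.9]), array([169.2, 491.3])) [104.73950904   2.14047038]
(array([335.1,  79.2]), array([3.5, 6.7])) [144.53610708 -23.79913688]
(array([322.3,  78. ]), array([3., 7.])) [144.9632449  -18.95932281]
(array([331.4,  76.9]), array([2.3, 5.2])) [145.3496532  -22.36548773]
12, 0.0105, -0.013, 0, 0, 0, 0,
12, 0.0105, -0.013, 0, 0, 0, 0,
12, 0.0261, -0.0325, 0.07, 0, 0, 0,
12, 0.0261, -0.0325, 0.07, 0, 0, 0,
12, 0.0214, -0.1111, 0.12, 0, 0, -0.0833,
12, 0.0214, -0.1111, 0.12, 0, 0, -0.0833,
12, 0.016, -0.2054, 0.12, 0, 0, -0.2222,
12, 0.016, -0.2054, 0.12, 0, 0, -0.2222,
12, 0.016, -0.2054, 0.12, 0, 0, -0.2222,
12, 0.016, -0.2054, 0.12, 0, 0, -0.2222,
[ 0.56692481 -0.14730805  0.11997708  1.55058181]
```

View pics/w3.png

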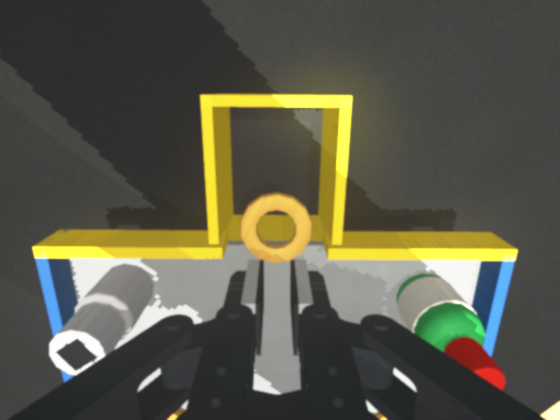

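The washer is at (277,228), still flat, with its centre about 8 mm past the edge (row ~243). It is probably just tipping or resting against the tips. I'll nudge 6 mm further, since the fingers (about 31 mm wide) clear the gate, and then back off.

step_arm(commands=[12,-0.0031,0.0039,0,0,0,0,12,-0.0062,0.0078,0,0,0,0,12,-0.0062,0.0078,0,0,0,0,12,-0.0062,0.0078,0,0,0,0,12,0,0,0,0,0,0,12,0.0105,-0.013,0,0,0,0,12,0.0105,-0.013,0,0,0,0,12,0.0105,-0.013,0,0,0,0,12,0.0105,-0.013,0,0,0,0,12,0.0105,-0.013,0,0,0,0])

```text
clock: 6.5
position: [0.5636, -0.0313, 0.0487]
ee_rot: [0.432, 0.902, 0.0, -0.0]
ft_force: [0.3, -0.0, 1.0]
grip_width: 0.14
grasp_force: 0.0
```

```bash
python3 -c "
from look import *
look('w4')
c=np.load('cmd.npy');c[:]=[0.55732481+.0063,-0.02406805-.0078,0.04797708,2.2486437];np.save('cmd.npy',c)
rows([(35,-1.8,.09,0,12)]*2+[(0,30,.12,-15,12)]*2+[(-42,68,.12,-40,12)]*6)"
```

```text
6.5 tcp [50.41382846 -2.17531719] 0.048692520099425395 [ 0.26016194 -0.04670628  1.01718367]
(array([373.3, 410.1]), array([ 9.2, 22.6])) [-28.06821779 -52.27733647]
(array([182.3, 407.7]), array([ 9.2, 16.8])) [-26.29411943  47.39078139]
(array([159.1, 374. ]), array([2.8, 6.4])) [-4.31187706 57.14335182]
(array([365.1,  85.6]), array([3.3, 5.7])) [132.22743925 -35.29714079]
(array([359.4,  83. ]), array([ 9. , 13.2])) [133.15634925 -33.06983093]
(array([172.3, 149.3]), array([172.1, 581.3])) [108.17113467  39.94589576]
12, 0.0156, -0.0195, 0.07, 0, 0, 0,
12, 0.0156, -0.0195, 0.07, 0, 0, 0,
12, 0.0109, -0.0981, 0.12, 0, 0, -0.0833,
12, 0.0109, -0.0981, 0.12, 0, 0, -0.0833,
12, 0.0055, -0.1924, 0.12, 0, 0, -0.2222,
12, 0.0055, -0.1924, 0.12, 0, 0, -0.2222,
12, 0.0055, -0.1924, 0.12, 0, 0, -0.2222,
12, 0.0055, -0.1924, 0.12, 0, 0, -0.2222,
12, 0.0055, -0.1924, 0.12, 0, 0, -0.2222,
12, 0.0055, -0.1924, 0.12, 0, 0, -0.2222,
[ 0.56692481 -0.14730805  0.11997708  1.55058181]
```

View pics/w4.png

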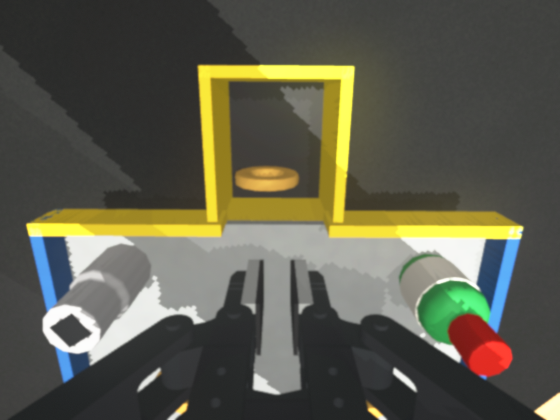

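The first washer is now in the slot at (267,178), apparently leaning. I'll go on to the next and check it again from there.

step_arm(commands=[12,0.0156,-0.0195,0.07,0,0,0,12,0.0156,-0.0195,0.07,0,0,0,12,0.0109,-0.0981,0.12,0,0,-0.0833,12,0.0109,-0.0981,0.12,0,0,-0.0833,12,0.0055,-0.1924,0.12,0,0,-0.2222,12,0.0055,-0.1924,0.12,0,0,-0.2222,12,0.0055,-0.1924,0.12,0,0,-0.2222,12,0.0055,-0.1924,0.12,0,0,-0.2222,12,0.0055,-0.1924,0.12,0,0,-0.2222,12,0.0055,-0.1924,0.12,0,0,-0.2222])

```text
clock: 7.8
position: [0.567, -0.1468, 0.1206]
ee_rot: [0.714, 0.7, 0.0, -0.0]
ft_force: [0.1, -0.4, 0.6]
grip_width: 0.141
grasp_force: 0.0
```

```bash
cat >> plan.py <<'E'
def bez(P0,P1,P2,n,off=24.2):
    "TCP way-points that carry a nested washer along a quadratic curve"
    P0,P1,P2=map(np.array,(P0,P1,P2));out=[]
    for t in np.linspace(0,1,n):
        w=(1-t)**2*P0+2*t*(1-t)*P1+t*t*P2;d=(1-t)*(P1-P0)+t*(P2-P1)
        a=np.arctan2(d[1],d[0]);out.append((w[0]-off*np.cos(a),w[1]-off*np.sin(a),.048,np.degrees(a),12))
    return out
E
python3 -c "
from look import *
look('w5')
b=bez((-14,45.2),(42,-1.8),(85,-1.8),16)
print(np.round(b,1)[::5])
rows([(-42,68,.07,-40,12)]*2+[(-42,68,.048,-40,12)]*3+b[:5])
rows(b[5:]+0*b[:1])"
```

```text
7.8 tcp [-41.66154265  67.63003913] 0.12064311809167916 [ 0.14775416 -0.38568352  0.56294038]
(array([450.3, 109. ]), array([179.6, 561.7])) [-53.53606088 -55.27604992]
(array([275.3, 167.3]), array([50.1, 50.5])) [-14.35570382  45.2233125 ]
(array([409.,  64.]), array([53.9, 61.6])) [-17.50547459 -50.23274926]
(array([143.2,  66.6]), array([ 19. , 149.7])) [77.44192657 65.1699087 ]
(array([205.9,   2.5]), array([ 6.2, 19.9])) [77.89140031 16.13346045]
(array([191.5,   1.7]), array([3.2, 5.6])) [83.10090959 21.76397252]
[[-32.5  60.8   0.  -40.   12. ]
 [  1.2  31.6   0.  -31.2  12. ]
 [ 31.9  11.    0.  -18.3  12. ]
 [ 60.8  -1.8   0.    0.   12. ]]
12, 0, 0, -0.0833, 0, 0, -0,
12, 0, 0, -0.0833, 0, 0, -0,
12, 0, 0, -0.12, 0, 0, -0,
12, 0, 0, -0.12, 0, 0, -0,
12, 0, 0, -0.12, 0, 0, -0,
12, -0.0005, 0.0199, -0.12, 0, 0, -0,
12, 0.0007, 0.0358, -0.12, 0, 0, 0.0083,
12, 0.0015, 0.0512, -0.12, 0, 0, 0.0173,
12, 0.002, 0.066, -0.12, 0, 0, 0.0269,
12, 0.0022, 0.0803, -0.12, 0, 0, 0.0374,
[ 0.56824481 -0.09912805  0.04797708  1.66807738]
12, -0.0001, 0.0138, 0, 0, 0, 0.0113,
12, -0.0006, 0.0271, 0, 0, 0, 0.0235,
12, -0.0014, 0.0398, 0, 0, 0, 0.0367,
12, -0.0024, 0.0521, 0, 0, 0, 0.051,
12, -0.0038, 0.0639, 0, 0, 0, 0.0664,
12, -0.0055, 0.0752, 0, 0, 0, 0.0831,
12, -0.0075, 0.0862, 0, 0, 0, 0.1009,
12, -0.0098, 0.0967, 0, 0, 0, 0.1201,
12, -0.0125, 0.1069, 0, 0, 0, 0.1405,
12, -0.0155, 0.1167, 0, 0, 0, 0.1621,
12, -0.019, 0.1261, 0, 0, 0, 0.1848,
[ 0.55684481 -0.02346805  0.04797708  2.2486437 ]
```

step_arm(commands=[12,0,0,-0.0833,0,0,0,12,0,0,-0.0833,0,0,0,12,0,0,-0.12,0,0,0,12,0,0,-0.12,0,0,0,12,0,0,-0.12,0,0,0,12,-0.0005,0.0199,-0.12,0,0,0,12,0.0007,0.0358,-0.12,0,0,0.0083,12,0.0015,0.0512,-0.12,0,0,0.0173,12,0.002,0.066,-0.12,0,0,0.0269,12,0.0022,0.0803,-0.12,0,0,0.0374])

```text
clock: 9.1
position: [0.5688, -0.0987, 0.0492]
ee_rot: [0.671, 0.741, 0.0, 0.001]
ft_force: [-0.6, -2.8, 5.6]
grip_width: 0.136
grasp_force: 2.8
```

```bash
python3 -c "
from look import *
look('w6')"
```

```text
9.1 tcp [-5.29795101 36.08264492] 0.04919516264884645 [-0.60262809 -2.78305776  5.64021383]
(array([275.9, 229.3]), array([68.6, 71.5])) [14.0556721  23.50208436]
(array([462.6, 197. ]), array([69.1, 79.4])) [-16.69015696 -50.06664124]
(array([118.2,  28.2]), array([ 1.6, 17.6])) [110.82972518  28.3133524 ]
(array([105.2,   9.8]), array([ 1.7, 25.5])) [117.84756607  28.25008447]
```

step_arm(commands=[12,-0.0001,0.0138,0,0,0,0.0113,12,-0.0006,0.0271,0,0,0,0.0235,12,-0.0014,0.0398,0,0,0,0.0367,12,-0.0024,0.0521,0,0,0,0.051,12,-0.0038,0.0639,0,0,0,0.0664,12,-0.0055,0.0752,0,0,0,0.0831,12,-0.0075,0.0862,0,0,0,0.1009,12,-0.0098,0.0967,0,0,0,0.1201,12,-0.0125,0.1069,0,0,0,0.1405,12,-0.0155,0.1167,0,0,0,0.1621])

```text
clock: 10.4
position: [0.5596, -0.0285, 0.0492]
ee_rot: [0.462, 0.887, 0.0, 0.001]
ft_force: [1.6, -2.2, 5.5]
grip_width: 0.137
grasp_force: 2.5
```

```bash
python3 -c "
from look import *
look('w7')
c=np.array([0.56824481,-0.09912805,0.04797708,1.66807738])+np.array([-.0155*.6,.1167*.6,0,.1621*np.pi]);np.save('cmd.npy',c)
rows([(60,-1.8,.048,0,12),(66,-1.8,.048,0,12)]+[(68,-1.8,.048,0,12)]*3+[(58,-1.8,.048,0,12),(50,-1.8,.048,0,12)]+[(50,-1.8,.048,0,12)]*3)"
```

```text
10.4 tcp [55.11595126 -0.78248894] 0.04920684692805759 [ 1.59533013 -2.24482922  5.45388723]
(array([373.7, 410.3]), array([ 9.2, 27.7])) [-27.52469998 -45.86470309]
(array([401.9, 377.6]), array([ 8.6, 27.7])) [ -6.84504118 -59.70088972]
(array([195.9, 206.9]), array([2.5, 4.9])) [90.70729836 31.34721865]
(array([359.5, 116.5]), array([0., 1.])) [123.17258622 -37.54080682]
(array([284.5, 116.3]), array([2.3, 8.7])) [125.26241577  -8.35559166]
(array([282. , 109.9]), array([1.5, 5. ])) [127.73231589  -7.53696818]
(array([275.1, 106.8]), array([3.6, 8. ])) [129.0701079  -4.9492438]
(array([343.5,  97. ]), array([0., 1.])) [130.87360755 -31.37352681]
(array([353.6, 104.4]), array([ 9.5, 20.3])) [127.87497079 -35.24111646]
(array([352.5,  92.9]), array([ 5.8, 10.8])) [132.1350073  -34.81915004]
(array([349.3,  88.1]), array([ 2.6, 12. ])) [133.96003171 -33.60428573]
(array([348.5,  82.3]), array([3.6, 6.5])) [136.0655345  -33.30877257]
(array([344.9,  80.4]), array([2.2, 4.3])) [136.83744582 -31.95293742]
(array([243.1, 178.9]), array([164.9, 437.4])) [101.43606847  10.2203777 ]
(array([316.4,  71.8]), array([ 5.7, 12.7])) [140.61449464 -21.29946246]
12, -0.0027, 0.0084, 0, 0, 0, 0.0227,
12, -0.009, 0.0162, 0, 0, 0, 0.0227,
12, -0.011, 0.0188, 0, 0, 0, 0.0227,
12, -0.011, 0.0188, 0, 0, 0, 0.0227,
12, -0.011, 0.0188, 0, 0, 0, 0.0227,
12, -0.0006, 0.0058, 0, 0, 0, 0.0227,
12, 0.0078, -0.0046, 0, 0, 0, 0.0227,
12, 0.0078, -0.0046, 0, 0, 0, 0.0227,
12, 0.0078, -0.0046, 0, 0, 0, 0.0227,
12, 0.0078, -0.0046, 0, 0, 0, 0.0227,
[ 0.56362481 -0.03186805  0.04797708  2.2486437 ]
```

View pics/w7.png

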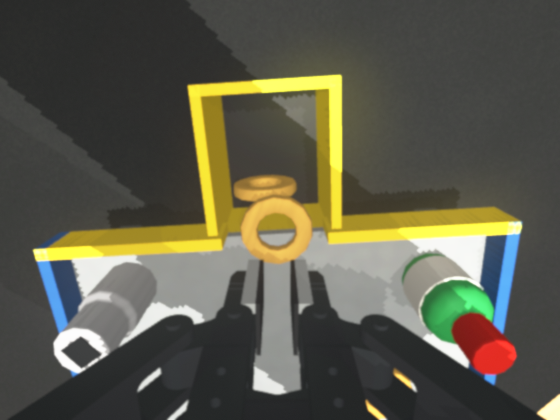

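The second washer sits at (277,230) at the edge, and the first leans in the slot at (265,187). I'll push on.

step_arm(commands=[12,-0.0027,0.0084,0,0,0,0.0227,12,-0.009,0.0162,0,0,0,0.0227,12,-0.011,0.0188,0,0,0,0.0227,12,-0.011,0.0188,0,0,0,0.0227,12,-0.011,0.0188,0,0,0,0.0227,12,-0.0006,0.0058,0,0,0,0.0227,12,0.0078,-0.0046,0,0,0,0.0227,12,0.0078,-0.0046,0,0,0,0.0227,12,0.0078,-0.0046,0,0,0,0.0227,12,0.0078,-0.0046,0,0,0,0.0227])

```text
clock: 11.7
position: [0.5636, -0.0313, 0.0486]
ee_rot: [0.432, 0.902, 0.0, -0.0]
ft_force: [0.0, 0.2, -0.1]
grip_width: 0.142
grasp_force: 0.0
```

```bash
python3 -c "
from look import *
look('w8')
rows([(35,-1.8,.09,0,12)]*2+[(0,-30,.12,15,12)]*2+[(-45,-73,.12,40,12)]*6)
b=bez((-17.3,-50.2),(42,-1.8),(85,-1.8),16)
print(np.round(b,1)[::5])"
```

```text
11.7 tcp [50.41405366 -2.12740639] 0.048637951502245966 [ 0.02240529  0.15107747 -0.13749472]
(array([373.4, 410.3]), array([ 9. , 22.1])) [-28.14011424 -52.2591515 ]
(array([233.5, 157.6]), array([170.4, 501.9])) [104.82779868  15.62956796]
(array([350.,  58.]), array([1.5, 5.2])) [141.87001947 -28.90225707]
(array([329.1,  61.3]), array([ 7.5, 53.4])) [140.74342431 -21.22513757]
12, 0.0156, -0.0195, 0.07, 0, 0, 0,
12, 0.0156, -0.0195, 0.07, 0, 0, 0,
12, 0.0888, -0.0354, 0.12, 0, 0, 0.0833,
12, 0.0888, -0.0354, 0.12, 0, 0, 0.0833,
12, 0.1917, -0.0489, 0.12, 0, 0, 0.2222,
12, 0.1917, -0.0489, 0.12, 0, 0, 0.2222,
12, 0.1917, -0.0489, 0.12, 0, 0, 0.2222,
12, 0.1917, -0.0489, 0.12, 0, 0, 0.2222,
12, 0.1917, -0.0489, 0.12, 0, 0, 0.2222,
12, 0.1917, -0.0489, 0.12, 0, 0, 0.2222,
[ 0.67864481 -0.06120805  0.11997708  2.94670559]
[[-36.  -65.5   0.   39.2  12. ]
 [ -0.3 -35.7   0.   30.9  12. ]
 [ 31.6 -14.8   0.   18.4  12. ]
 [ 60.8  -1.8   0.    0.   12. ]]
```

View pics/w8.png

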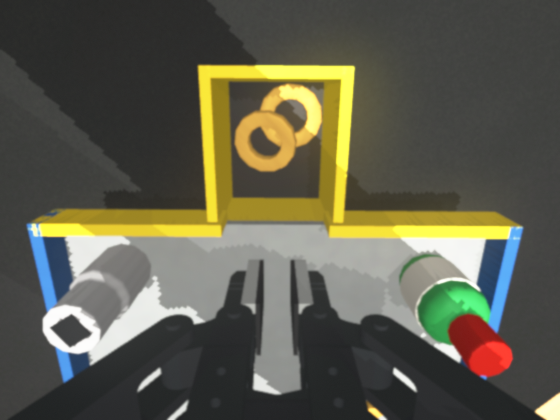

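Both washers lie in the slot, at (265,140) and (291,113). Now the third.

step_arm(commands=[12,0.0156,-0.0195,0.07,0,0,0,12,0.0156,-0.0195,0.07,0,0,0,12,0.0888,-0.0354,0.12,0,0,0.0833,12,0.0888,-0.0354,0.12,0,0,0.0833,12,0.1917,-0.0489,0.12,0,0,0.2222,12,0.1917,-0.0489,0.12,0,0,0.2222,12,0.1917,-0.0489,0.12,0,0,0.2222,12,0.1917,-0.0489,0.12,0,0,0.2222,12,0.1917,-0.0489,0.12,0,0,0.2222,12,0.1917,-0.0489,0.12,0,0,0.2222])

```text
clock: 13.0
position: [0.6786, -0.0606, 0.1207]
ee_rot: [0.098, 0.995, 0.0, 0.0]
ft_force: [0.3, 0.3, 1.3]
grip_width: 0.141
grasp_force: 0.0
```

```bash
python3 -c "
from look import *
look('w9')
b=bez((-17.3,-50.2),(42,-1.8),(85,-1.8),16)
rows([(-45,-72.5,.07,39,12)]*2+[(-45,-72.5,.048,39,12)]*3+b[:5])
rows(b[5:15])
rows([(60,-1.8,.048,0,12),(66,-1.8,.048,0,12)]+[(68,-1.8,.048,0,12)]*3+[(58,-1.8,.048,0,12),(50,-1.8,.048,0,12)]+[(50,-1.8,.12,0,12)]*3)"
```

```text
13.0 tcp [-44.56853686 -73.35834054] 0.12072199798542016 [0.33733431 0.27938912 1.30699029]
(array([178.5, 153.8]), array([186.5, 536.4])) [-49.6978136    1.31115575]
(array([277.2, 167.2]), array([50.1, 50.4])) [-17.57953185 -49.96047957]
(array([397.8,  92. ]), array([0. , 4.2])) [ 60.61837303 -74.96706929]
(array([407.3,  91. ]), array([0. , 6.4])) [ 64.50435584 -78.75995618]
(array([431.4,  59.9]), array([17.5, 68.1])) [ 84.59728174 -77.0101137 ]
(array([393.1,  27.8]), array([ 1.6, 22.5])) [ 82.15472598 -48.86803193]
(array([391.1,  41.3]), array([ 21.9, 140.2])) [ 76.75668088 -52.86400633]
12, -0.0007, -0.0005, -0.0833, 0, 0, -0.0055,
12, -0.0007, -0.0005, -0.0833, 0, 0, -0.0055,
12, -0.0007, -0.0005, -0.12, 0, 0, -0.0055,
12, -0.0007, -0.0005, -0.12, 0, 0, -0.0055,
12, -0.0007, -0.0005, -0.12, 0, 0, -0.0055,
12, -0.0191, 0.0038, -0.12, 0, 0, -0.0043,
12, -0.0356, 0.0065, -0.12, 0, 0, -0.0121,
12, -0.0514, 0.0093, -0.12, 0, 0, -0.0206,
12, -0.0666, 0.0124, -0.12, 0, 0, -0.0297,
12, -0.0812, 0.0156, -0.12, 0, 0, -0.0396,
[ 0.62992481 -0.05184805  0.04797708  2.82229852]
12, -0.0
[... 174 characters left out ...]
, -0.064,
12, -0.0744, 0.023, 0, 0, 0, -0.0802,
12, -0.0848, 0.0274, 0, 0, 0, -0.0979,
12, -0.0948, 0.032, 0, 0, 0, -0.1169,
12, -0.1042, 0.0369, 0, 0, 0, -0.1374,
12, -0.1132, 0.042, 0, 0, 0, -0.1593,
[ 0.56200481 -0.02664805  0.04797708  2.32184281]
12, -0.0078, 0.0043, 0, 0, 0, -0.0233,
12, -0.0141, 0.0121, 0, 0, 0, -0.0233,
12, -0.0161, 0.0147, 0, 0, 0, -0.0233,
12, -0.0161, 0.0147, 0, 0, 0, -0.0233,
12, -0.0161, 0.0147, 0, 0, 0, -0.0233,
12, -0.0057, 0.0017, 0, 0, 0, -0.0233,
12, 0.0027, -0.0087, 0, 0, 0, -0.0233,
12, 0.0027, -0.0087, 0.12, 0, 0, -0.0233,
12, 0.0027, -0.0087, 0.12, 0, 0, -0.0233,
12, 0.0027, -0.0087, 0.12, 0, 0, -0.0233,
[ 0.56362481 -0.03186805  0.11997708  2.2486437 ]
```

step_arm(commands=[12,-0.0007,-0.0005,-0.0833,0,0,-0.0055,12,-0.0007,-0.0005,-0.0833,0,0,-0.0055,12,-0.0007,-0.0005,-0.12,0,0,-0.0055,12,-0.0007,-0.0005,-0.12,0,0,-0.0055,12,-0.0007,-0.0005,-0.12,0,0,-0.0055,12,-0.0191,0.0038,-0.12,0,0,-0.0043,12,-0.0356,0.0065,-0.12,0,0,-0.0121,12,-0.0514,0.0093,-0.12,0,0,-0.0206,12,-0.0666,0.0124,-0.12,0,0,-0.0297,12,-0.0812,0.0156,-0.12,0,0,-0.0396])

```text
clock: 14.3
position: [0.6297, -0.0514, 0.049]
ee_rot: [0.16, 0.987, 0.0, 0.0]
ft_force: [0.8, 0.3, 1.4]
grip_width: 0.142
grasp_force: 1.2
```

```bash
python3 -c "
from look import *
look('w10')"
```

```text
14.3 tcp [ -6.68105636 -41.02772699] 0.04904920986884305 [0.82167543 0.34151101 1.35869817]
(array([276.7, 228. ]), array([68.7, 71.6])) [ 13.10619588 -27.23886285]
(array([436.5, 108.5]), array([2.8, 4.9])) [ 88.35586074 -52.40626026]
(array([426.1, 103.2]), array([2.3, 6.1])) [ 87.69244587 -47.73157316]
(array([399.9,  96.9]), array([2.3, 6.8])) [ 84.04621177 -37.76852678]
(array([401.1,  90.4]), array([3. , 6.1])) [ 86.13931201 -36.65533343]
(array([361.6,  46.2]), array([2.5, 5.8])) [ 90.31989615 -14.67943975]
(array([444.2,  88.6]), array([125.7, 270.2])) [ 95.50944704 -50.04337761]
(array([253.9,  12.2]), array([33. , 69.5])) [78.41525456 24.38129926]
```

Nested as before, so I'll continue.

step_arm(commands=[12,-0.0139,0.0034,0,0,0,-0.0108,12,-0.0271,0.007,0,0,0,-0.0225,12,-0.0398,0.0108,0,0,0,-0.0352,12,-0.0519,0.0147,0,0,0,-0.049,12,-0.0634,0.0188,0,0,0,-0.064,12,-0.0744,0.023,0,0,0,-0.0802,12,-0.0848,0.0274,0,0,0,-0.0979,12,-0.0948,0.032,0,0,0,-0.1169,12,-0.1042,0.0369,0,0,0,-0.1374,12,-0.1132,0.042,0,0,0,-0.1593])

```text
clock: 15.6
position: [0.5619, -0.0264, 0.0488]
ee_rot: [0.4, 0.916, 0.0, 0.0]
ft_force: [0.7, -1.3, 2.3]
grip_width: 0.143
grasp_force: 1.6
```

step_arm(commands=[12,-0.0078,0.0043,0,0,0,-0.0233,12,-0.0141,0.0121,0,0,0,-0.0233,12,-0.0161,0.0147,0,0,0,-0.0233,12,-0.0161,0.0147,0,0,0,-0.0233,12,-0.0161,0.0147,0,0,0,-0.0233,12,-0.0057,0.0017,0,0,0,-0.0233,12,0.0027,-0.0087,0,0,0,-0.0233,12,0.0027,-0.0087,0.12,0,0,-0.0233,12,0.0027,-0.0087,0.12,0,0,-0.0233,12,0.0027,-0.0087,0.12,0,0,-0.0233])

```text
clock: 16.85
position: [0.5643, -0.0318, 0.1212]
ee_rot: [0.432, 0.902, 0.001, 0.001]
ft_force: [-0.6, -0.3, -0.9]
grip_width: 0.141
grasp_force: 0.0
```

```bash
python3 -c "
from look import *
look('w11')"
```

```text
16.85 tcp [49.57149195 -2.38385143] 0.12116523044577365 [-0.57760058 -0.2685678  -0.86293302]
(array([390.7, 253.4]), array([0.7, 8.2])) [ 26.02586898 -78.46240034]
(array([380.3, 232.5]), array([20.1, 22.2])) [ 41.14752631 -70.10066489]
(array([233.9, 134.6]), array([112.6, 373.3])) [104.54895936  23.34366395]
(array([309.2,  70.5]), array([0., 1.])) [140.2669447  -20.67308262]
```

View pics/w11.png

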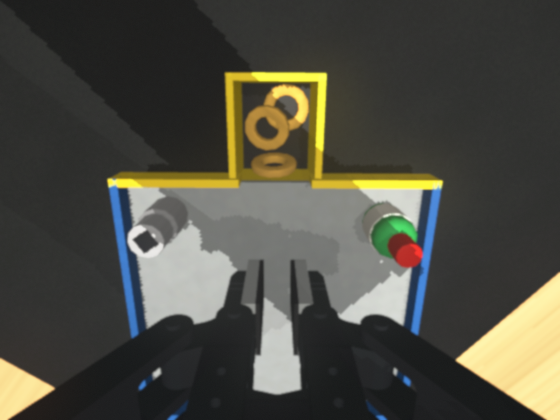

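All three are in the slot, at (288,106), (267,128) and leaning at (274,164). The socket and bottle have not moved. I'll lift clear, let things settle, and check that the third is stationary and low.

step_arm(commands=[12,0,0,0.1,0,0,0,12,0,0,0.1,0,0,0,12,0,0,0.1,0,0,0,12,0,0,0.1,0,0,0,12,0,0,0.1,0,0,0,12,0,0,0.1,0,0,0,12,0,0,0.1,0,0,0,12,0,0,0.1,0,0,0,12,0,0,0.1,0,0,0,12,0,0,0.1,0,0,0])

```text
clock: 18.15
position: [0.5637, -0.0315, 0.1807]
ee_rot: [0.432, 0.902, 0.0, 0.0]
ft_force: [0.6, -0.3, -0.1]
grip_width: 0.141
grasp_force: 0.0
```

```bash
python3 -c "
from look import *
o=get_obs();im=camera('wrist');c=cam('wrist',o)
# orange (washer) pixels inside the slot; hue below the yellow walls
def cen(im,c):
    a=proj(c,[[*t2w(p,q),.03] for q in ((.078,-.024),(.078,.02),(.136,.02),(.136,-.024))])
    m=np.zeros(im.shape[:2],np.uint8);cv2.fillPoly(m,[a.astype(int)],255)
    m&=cv2.inRange(cv2.cvtColor(im,cv2.COLOR_RGB2HSV),(12,60,60),(22,255,255))
    n,l,s,q=cv2.connectedComponentsWithStats(m)
    return [(s[i][:5],q[i]) for i in range(1,n) if s[i][4]>80]
for s,q in cen(im,c): print(s,q,[w2t(p,ray(c,q,z))*1e3 for z in(.007,.02,.037)])
old=cv2.imread('pics/w11.png')[:,:,::-1]
o2=dict(o);o2['position']=o['position']-[0,0,.06]
c2=cam('wrist',o2)
for s,q in cen(old,c2): print('old',s,q,[w2t(p,ray(c2,q,z))*1e3 for z in(.007,.02,.037)])
print(o['clock'],o['ft_force'])
r=hand_in();print(r)"
```

```text
[ 250   86   54   70 2056] [274.61040856 123.9036965 ] [array([102.22720844,  -0.1385239 ]), array([103.38071136,  -0.19917618]), array([104.88913825,  -0.27849071])]
old [ 243   83   67   89 3294] [274.36854888 132.04705525] [array([101.83445247,  -0.23048601]), array([103.27724304,  -0.30065054]), array([105.16396916,  -0.39240416])]
18.15 [ 0.63127936 -0.2915555  -0.06080055]
the job is handed in; nothing more can be done
None
```

All three washers were pushed through the gate into the slot one after another and the job is handed in at about 18 s; the socket and bottle still stood in the last picture, but I did not separately check the third washer's height or take a final look at the spray can and screwdriver.

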